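# Tip the red copybook case out of the desk rack

## Robot

A 7-joint arm with a two-finger parallel gripper is mounted at the origin on the work surface. World frame = base frame: x ahead of the robot, y to its left, z up, the work surface at z = 0. Lengths are in m, angles in rad, forces in N, time in s.
With the tool pointing down it reaches from about 0.4 to 0.85 m from the base axis. Payload 10.4 kg.
Tool frame: the origin (TCP) lies at the very end of the fingers, on their centre line; the grasp point (between the pads) lies 19 mm behind it; z points along the fingers, x is the direction in which the jaws open and shut, and the axes are right-handed (so a half turn about z gives the same grasp; the last joint's range is limited). The gripper opens to 87 mm and grips with 3 to 60 N. Pads are 19 mm wide; open, the fingers measure 117 mm over their backs; the gripper's body (75 mm by 190 mm) begins 51 mm behind the grasp point.
Start: joints at [1.24, 0.332, -0.065, 1.46, 0.022, 1.35, -0.088], TCP at [0.189, -0.596, 0.223] pointing down, gripper open.
Joint ranges: [-2.6, 2.6], [-0.5, 2.12], [-1.47, 1.34], [0.16, 2.42], [-1.27, 4.41], [0.06, 2.06], [-2.6, 2.6]. Speed limits (rad/s): [2.22, 2.22, 2.79, 2.79, 3.14, 3.14, 3.14].

## Interface

Orientations are given as a unit quaternion [x, y, z, w].
In Python, from bench import r gives the robot as it stands. The module is installed in compiled form; this text tells all that it offers.
- The arm moves only by the tool carry_out, never from a script. Its argument "commands" is a list that holds one entry, the list of rows, each a list of 7 numbers: the closure in counts, from 0 (fully open) to 255 (shut), then the shift along the tool's x, y, z in units of 25 mm (1.0 is 25 mm), then the turn, a rotation vector about the tool's x, y, z in units of 5 degrees (1.0 is 5 degrees). A call has 1 to 12 rows; each row is the pose to reach, as a shift and turn from the pose measured when the call began, along the tool's axes at that moment; what a row does not reach only later rows make up. A row lasts 1/8 s, in which the tool goes at most 62.5 mm and 10.7 degrees, less where a joint would pass 70% of its speed; a pose out of reach is approached as far as the arm can. A call with a gripper value outside its range is refused whole. The fingers move at their own pace and stop on an object; "grip_force" is the grip in N (left out, the last holds). Time passes only in rows, so rows that repeat a pose let the fingers close. It gives the time, the measured TCP pose, the force and the opening at its end, in the units of the state.
- r.read_state(): the state, without advancing time (a new reading comes with each control period).
- r.camera(name): name is "side" or "top"; returns the picture (420x560x3 uint8, blue, green, red); there is no depth.
- r.camera_info(name): a dict with "fx", "fy", "cx", "cy" (pixels), "origin" and "rotation" of the camera in the world. Camera axes: x right, y down, z forward; pixel columns grow to the right and rows downward; lengths in m; the calibration is good to about 2 mm. A picture is of the moment at which its call begins. camera_info takes no time and is no camera call.
- r.close_job(): hands the job in, once; it reports no verdict.
The state is a dict: "time": time; "joint_positions": joint angles; "joint_vel": joint speeds; "joint_torque": joint torques, N m; "ee_pos": TCP position; "eef_rot": TCP orientation; "ft_force": force on the tool from outside, world axes, zero at the start; "torque": the same for the moment, N m; "width": finger opening in m.
Only numpy, scipy, OpenCV 4.12 (cv2) and the standard library are available. Lean on these libraries where they do the work, as an engineer would, in place of code of your own. Each camera call takes 0.05 s, during which the arm holds its last target.

## Task

Take the red file case out of the packed rack on the calligraphy table by the wooden tab on its top: first tip its top out about 20 degrees towards the open front of the rack, with its foot still standing in the rack, so that it comes out from under the keeper rod, and then lift it out. Stand it upright on the floor of the small dark wooden tray and let go, leaving the black and blue cases standing in their places.

Things in the scene. Friction and masses are not known exactly. Their poses are not given: they have to be found in the camera images.
- red_case_centre (a point): Red upright file case, 90 deep (x), 40 wide (y), 150 mm high (z), 0.35 kg. Point: its centre, 75 above its underside; z up, front face 45 towards -x (robot side), yaw as the rack's. Pinch tab on top, pale wood, 12 (x) by 22 (y) by 40 high, its middle 23 towards -x and 95 above the point. Top slopes at 45 deg from 150 high, 5 behind the centre, to 110 at the rear. Front lower edge: 45 towards -x, 75 below.
- rack: Light wooden rack (sizes in mm); origin under its middle, floor 10 high, open front to -x. Holds 3 cases side by side along y, 42 apart, any order, between fixed end boxes 110 high. Front lip 17 high, 4 before the cases. Fixed keeper rod, 8 thick, along y at x +45.5, z 132, over the slopes: lifted straight up a case jams. It tips freely on its front lower edge to 25 deg; past 16 it clears the rod.
- black_case_centre (a point): Upright rigid file case, 90 deep (x) by 40 wide (y) by 150 mm high (z), about 0.35 kg, black plastic, same shape with the same tab; stands in the same row and must stay. The point is its centre, half-way up; axes as for the red case.
- blue_case_centre (a point): Upright rigid file case, 90 deep (x) by 40 wide (y) by 150 mm high (z), about 0.35 kg, blue plastic, same shape with the same tab; stands in the same row and must stay. The point is its centre, half-way up; axes as for the red case.
- tray_in (a point): Fixed dark wooden tray lying flat on the table to the robot's left, empty: outside 165 (x) by 125 (y) by 14 mm high, walls 6 thick, inside 153 by 113. The point is the middle of its inner floor, 6 mm above the table; x along its long side, z up.
Things that resemble listed ones, but are neither listed nor needed, are in the scene too. Of the things that look like the part that bears red_case_centre, the smaller one is meant.

How it is judged:
On the way:
1. the red case is tipped out more than 12 degrees, its foot still standing in the rack (angle between red_case_centre's own z axis and vertical above 0.21 rad and height (world z) of red_case_centre below 0.112 m and distance of red_case_centre from where it was at the start of the episode below 0.065 m), for 0.1 s.
At the end, for the whole second after the job is handed in: The red case stands on the tray floor, centre within 60 mm along and 40 mm across of the tray's middle and 65 to 81 mm above that floor, upright within 10 degrees; the black and blue cases are within 20 mm of their starts and 12 degrees of upright (x of red_case_centre in the frame of tray_in between -0.06 and 0.06 m and y of red_case_centre in the frame of tray_in between -0.04 and 0.04 m and z of red_case_centre in the frame of tray_in between 0.065 and 0.081 m and angle between red_case_centre's own z axis and vertical below 0.175 rad and not (distance of black_case_centre from where it was at the start of the episode above 0.02 m) and not (angle between black_case_centre's own z axis and vertical above 0.21 rad) and not (distance of blue_case_centre from where it was at the start of the episode above 0.02 m) and not (angle between blue_case_centre's own z axis and vertical above 0.21 rad)); the robot touches nothing.
It fails at once if the black or the blue case is shifted more than 20 mm or tipped more than 12 degrees (distance of any of black_case_centre, blue_case_centre from where it was at the start of the episode above 0.02 m or angle between any of black_case_centre, blue_case_centre's own z axis and vertical above 0.21 rad).
It also fails if it takes over 51 s, if anything falls off the work surface, if the arm or the gripper's body presses on something with over 40 N, if the wrist force passes 120 N, or if a joint passes its speed limit or range.

## Working session

There is one attempt and no reset: what is moved stays moved. The work goes in short steps, Python scripts to look and compute and a tool call to move; the robot and the scene stay as the last step left them, time stands still between calls to the robot, and variables do not carry over. Pictures are saved under pics/ and viewed, and the job is handed in when it is done.

Besides the shell and the picture viewer there is one more tool, called after "Call:" as name(argument=value, ...), one argument or row to a line, values as JSON. carry_out: Moves the arm, as the interface text tells. Its arguments: {"type":"object","properties":{"commands":{"type":"array"},"grip_force":{"type":"number"}},"required":["commands"]}

```bash
mkdir -p pics; python3 - <<'E'
from bench import r
import cv2
for n in("side","top"):
    cv2.imwrite(f"pics/{n}0.png",r.camera(n)); i=r.camera_info(n); print(n,i)
s=r.read_state();print(s)
E
```

```text
side {'fx': 527.4931820073432, 'fy': 527.4931820073432, 'cx': 288.2803270235656, 'cy': 214.2119467882893, 'origin': array([0.9264118 , 0.56859425, 0.86536615]), 'rotation': array([ 0.26372802,  0.89684242, -0.34018231, -0.1019667 ])}
top {'fx': 543.7503180855354, 'fy': 543.7503180855354, 'cx': 281.243045618198, 'cy': 205.3310961290297, 'origin': array([0.40408605, 0.01896057, 1.22294831]), 'rotation': array([ 0.71110249, -0.69962254,  0.05356457, -0.0446362 ])}
{'time': 0.1, 'joint_positions': array([ 1.24039414,  0.33280494, -0.06468163,  1.46087588,  0.02158646,
        1.34989242, -0.08851744]), 'joint_vel': array([ 0.00072314,  0.00014677, -0.00010381, -0.00232481,  0.00023   ,
       -0.00116322, -0.00094471]), 'joint_torque': array([ 2.12276544e-03, -6.24550581e+01,  2.52297835e-02, -3.90721250e+01,
       -6.14346564e-02,  3.65349383e-02,  1.67198726e-05]), 'ee_pos': array([ 0.18923612, -0.59529247,  0.22182692]), 'eef_rot': array([ 8.07139081e-01, -5.90360983e-01, -5.33729835e-04, -3.58483919e-04]), 'ft_force': array([-0.0931584 ,  0.11828717, -0.0639737 ]), 'torque': array([ 0.01327751, -0.00484857, -0.01632749]), 'width': 0.08684220614017583}
```

View pics/side0.png

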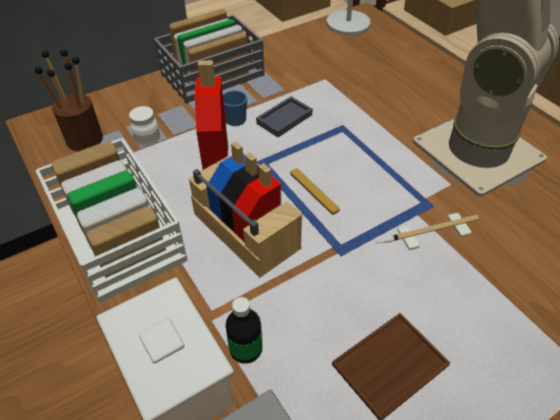

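View pics/top0.png

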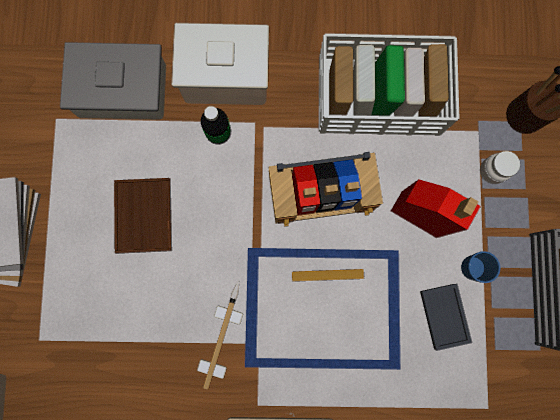

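```bash
python3 - <<'E'
import cv2
a=cv2.imread("pics/top0.png")[140:235,255:395]; cv2.imwrite("pics/tz.png",cv2.resize(a,None,fx=5.5,fy=5.5,interpolation=cv2.INTER_CUBIC))
a=cv2.imread("pics/side0.png")[135:275,180:310]; cv2.imwrite("pics/sz.png",cv2.resize(a,None,fx=4.2,fy=4.2,interpolation=cv2.INTER_CUBIC))
E
```

```text
(no output)
```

View pics/tz.png

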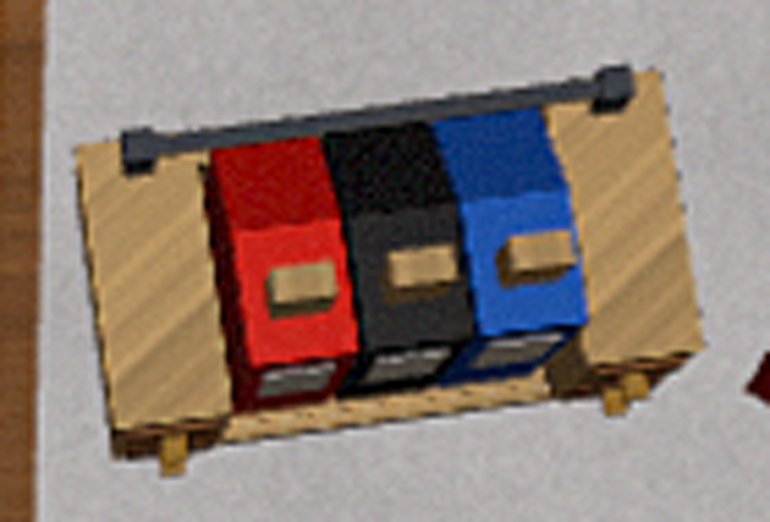

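View pics/sz.png

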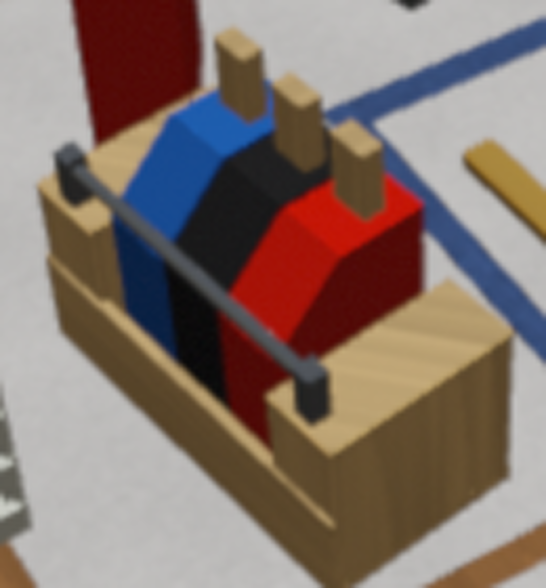

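```bash
cat > h.py <<'E'
import numpy as np, cv2
from scipy.spatial.transform import Rotation as R
from bench import r
def ray(n,p):
    i=r.camera_info(n); d=np.array([(p[0]-i['cx'])/i['fx'],(p[1]-i['cy'])/i['fy'],1.]); q=i['rotation']
    return np.array(i['origin']),(R.from_quat(q).as_matrix())@d
def plane(n,p,z):
    o,d=ray(n,p); return o+d*(z-o[2])/d[2]
def proj(n,P):
    i=r.camera_info(n); c=R.from_quat(i['rotation']).as_matrix().T@(np.array(P)-i['origin']); return np.array([i['fx']*c[0]/c[2]+i['cx'],i['fy']*c[1]/c[2]+i['cy']])
def tri(p,q):
    a,d=ray("top",p); b,e=ray("side",q); t=np.linalg.lstsq(np.c_[d,-e],b-a,rcond=None)[0]
    return (a+d*t[0]+b+e*t[1])/2, np.linalg.norm(a+d*t[0]-b-e*t[1])
E
python3 - <<'E'
from h import *
T=lambda x,y:((x+.5)/5.5-.5+255,(y+.5)/5.5-.5+140); S=lambda x,y:((x+.5)/4.2-.5+180,(y+.5)/4.2-.5+135)
for n,t,s in(("red",(304,283),(358,140)),("black",(424,265),(298,93)),("blue",(541,249),(240,46))):
    print(n,tri(T(*t),S(*s)),plane("top",T(*t),.2)[:2],plane("side",S(*s),.2)[:2])
a=plane("top",T(160,143),.132);b=plane("top",T(592,92),.132);print("rod yaw",np.degrees(np.arctan2(*(b-a)[[0,1]])), np.degrees(np.arctan2((b-a)[0],-(b-a)[1])))
a=plane("side",S(75,170),.132);b=plane("side",S(312,372),.132);print("rod side",np.degrees(np.arctan2((a-b)[0],-(a-b)[1])))
# box top left edges
for p,q in(((80,147),(115,428)),((660,72),(704,345)),((300+0,0),(300,1))):
    a=plane("top",T(*p),.11);b=plane("top",T(*q),.11);d=a-b;print(np.degrees(np.arctan2(d[1],d[0])),a,b)
# red top face edges z=.16
for p,q in(((234,229),(251,361)),((340,215),(356,348)),((234,229),(340,217)),((251,361),(356,348))):
    a=plane("top",T(*p),.16);b=plane("top",T(*q),.16);d=a-b;print('case',np.degrees(np.arctan2(d[1],d[0])),a,b)
# tray mask
im=cv2.imread("pics/top0.png")
for n,roi in(("top",(slice(165,265),slice(100,185))),("side",(slice(300,420),slice(320,460)))):
    im=cv2.imread(f"pics/{n}0.png");m=np.zeros(im.shape[:2],np.uint8);g=im[roi].astype(int);m[roi]=(g[...,2]<125)*255
    c=max(cv2.findContours(m,0,2)[0],key=cv2.contourArea);pts=np.array([plane(n,p[0],.014)[:2] for p in c],np.float32);print(n,cv2.minAreaRect(pts))
E
```

```text
red (array([ 0.57664198, -0.04753808,  0.19657031]), np.float64(0.0007717434597629964)) [ 0.57575927 -0.0470739 ] [ 0.57869649 -0.04467552]
black (array([ 0.58345141, -0.08909911,  0.19591182]), np.float64(0.00023484833921942952)) [ 0.58283172 -0.08874211] [ 0.5854676  -0.08498945]
blue (array([ 0.58992816, -0.13006071,  0.19651475]), np.float64(0.00024113816478710625)) [ 0.58919904 -0.12947993] [ 0.5917609  -0.12651918]
rod yaw 172.08987846916793 7.910121530832071
rod side 10.263385103370378
8.015201057430506 [0.64167029 0.03259896 0.11      ] [0.53457053 0.01751809 0.11      ]
8.514864541805464 [ 0.67491912 -0.18826795  0.11      ] [ 0.56982835 -0.20400175  0.11      ]
0.4705624614882157 [ 0.70055094 -0.05047175  0.11      ] [ 0.70015806 -0.05047498  0.11      ]
case 7.879259190055995 [ 0.60179932 -0.02418912  0.16      ] [ 0.55375008 -0.03083878  0.16      ]
case 7.127501112179353 [ 0.60762948 -0.06248657  0.16      ] [ 0.55912005 -0.06855238  0.16      ]
case 97.57661861121208 [ 0.60179932 -0.02418912  0.16      ] [ 0.60689401 -0.06249124  0.16      ]
case 98.10376550781167 [ 0.55375008 -0.03083878  0.16      ] [ 0.55912005 -0.06855238  0.16      ]
top ((0.5465831756591797, 0.3143540024757385), (0.16664227843284607, 0.12641076743602753), 3.306175470352173)
side ((0.5519132614135742, 0.31926655769348145), (0.16721127927303314, 0.12547817826271057), 3.6788039207458496)
```

```bash
cat >> h.py <<'E'
def down(yaw,tilt=0):
    """tool x along yaw (deg), z down; tilt>0: top leans to -x of the yaw axis"""
    c,s=np.cos(np.radians(yaw)),np.sin(np.radians(yaw))
    M=np.array([[c,s,0],[s,-c,0],[0,0,-1.]])
    return R.from_rotvec(np.radians(-tilt)*np.array([-s,c,0]))*R.from_matrix(M)
def rows(wps):
    s=r.read_state(); p0=s['ee_pos']; R0=R.from_quat(s['eef_rot'])
    print("t",s['time'],"p",p0.round(4),"w",round(s['width'],4),"F",s['ft_force'].round(1),"xdir",R0.as_matrix()[:,0].round(3),"zdir",R0.as_matrix()[:,2].round(3))
    for p,Q in wps:
        d=R0.inv().apply(np.array(p)-p0)/.025; v=np.degrees((R0.inv()*Q).as_rotvec())/5
        print(np.r_[d,v].round(2).tolist())
E
python3 - <<'E'
from h import *
print(tri((466,201),(207,67)),)
rows([([.19,-.596,.36],down(-72.3)),([.577,-.047,.36],down(8.2)),([.577,-.047,.26],down(8.2))])
E
```

```text
(array([ 0.55110842, -0.32548572,  0.25060335]), np.float64(0.006864181148815719))
t 0.1 p [ 0.1892 -0.5953  0.2218] w 0.0868 F [-0.1  0.1 -0.1] xdir [ 0.303 -0.953 -0.001] zdir [-0.     0.001 -1.   ]
[0.03, -0.02, -5.53, 0.0, 0.01, -0.01]
[-16.21, -21.43, -5.51, -0.01, 0.01, -16.11]
[-16.2, -21.43, -1.51, -0.01, 0.01, -16.11]
```

Call:
carry_out(
  commands=[
    [[0,0,0,-2,0,0,0],[0,0,0,-4,0,0,0],[0,-0.8,-1,-5.5,0,0,-0.8],[0,-2.3,-3,-5.5,0,0,-2.3],[0,-3.8,-5,-5.5,0,0,-3.8],[0,-5.3,-7,-5.5,0,0,-5.3],[0,-6.8,-9,-5.5,0,0,-6.8],[0,-8.3,-11,-5.5,0,0,-8.3],[0,-9.8,-13,-5.5,0,0,-9.8],[0,-11.3,-15,-5.5,0,0,-11.3],[0,-12.8,-17,-5.5,0,0,-12.8],[0,-14.4,-19,-5.5,0,0,-14.4]],
  ],
  grip_force=30,
)

```text
time: 1.6
ee_pos: [0.5328, -0.1082, 0.3596]
eef_rot: [1.0, -0.001, -0.0, -0.001]
ft_force: [1.1, -1.2, -0.0]
width: 0.0869
```

```bash
python3 - <<'E'
from h import *
rows([([.577,-.047,.36],down(8.2)),([.577,-.047,.22],down(8.2))])
E
```

```text
t 1.6 p [ 0.5328 -0.1082  0.3596] w 0.0869 F [ 1.1 -1.2 -0. ] xdir [ 1.    -0.002 -0.001] zdir [-0.001  0.001 -1.   ]
[1.76, -2.45, -0.02, -0.01, 0.01, -1.67]
[1.77, -2.45, 5.58, -0.01, 0.01, -1.67]
```

Call:
carry_out(
  commands=[
    [[0,0.9,-1.2,0,0,0,-0.8],[0,1.76,-2.45,0,0,0,-1.67],[0,1.76,-2.45,1,0,0,-1.67],[0,1.76,-2.45,2.5,0,0,-1.67],[0,1.76,-2.45,4,0,0,-1.67],[0,1.76,-2.45,5,0,0,-1.67],[0,1.76,-2.45,5.4,0,0,-1.67],[0,1.76,-2.45,5.4,0,0,-1.67]],
  ],
)

```text
time: 2.6
ee_pos: [0.5767, -0.0469, 0.2246]
eef_rot: [0.997, 0.072, -0.001, -0.001]
ft_force: [-0.3, 1.1, 0.1]
width: 0.087
```

```bash
python3 - <<'E'
from h import *
rows([([.577,-.047,.165],down(8.2))])
for n in("side","top"):
    im=r.camera(n); i=proj(n,r.read_state()['ee_pos']).astype(int); print(n,i)
    c=im[max(0,i[1]-70):i[1]+80,i[0]-80:i[0]+80]; cv2.imwrite(f"pics/{n}1.png",cv2.resize(c,None,fx=4,fy=4,interpolation=cv2.INTER_CUBIC)[:600])
E
```

```text
t 2.6 p [ 0.5767 -0.0469  0.2246] w 0.087 F [-0.3  1.1  0.1] xdir [ 0.99   0.143 -0.001] zdir [-0.001  0.001 -1.   ]
[0.01, 0.01, 2.38, -0.01, 0.01, 0.0]
side [264 156]
top [310 187]
```

View pics/side1.png

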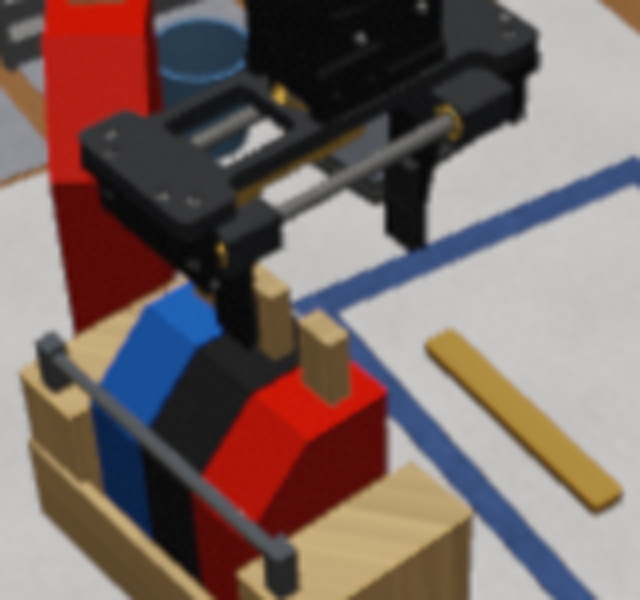

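The side view shows the jaws straddling the red tab (crop pixel 325,325) front to back, and clear of its neighbours. I'll go down and grip.

Call:
carry_out(
  commands=[
    [[0,0,0,0.8,0,0,0],[0,0,0,1.6,0,0,0],[0,0,0,2.1,0,0,0],[0,0,0,2.35,0,0,0],[80,0,0,2.35,0,0,0],[150,0,0,2.35,0,0,0],[255,0,0,2.35,0,0,0],[255,0,0,2.35,0,0,0],[255,0,0,2.35,0,0,0],[255,0,0,2.35,0,0,0],[255,0,0,2.35,0,0,0],[255,0,0,2.35,0,0,0]],
  ],
  grip_force=30,
)

```text
time: 4.2
ee_pos: [0.5774, -0.0467, 0.167]
eef_rot: [0.997, 0.072, 0.0, -0.0]
ft_force: [-0.7, -0.3, -0.1]
width: 0.0151
```

```bash
python3 - <<'E'
from h import *
s=r.read_state();p=s['ee_pos'];yaw=8.2
u=np.array([np.cos(np.radians(yaw)),np.sin(np.radians(yaw)),0])
piv=p-.022*u; piv[2]=.010
W=[]
for a in range(2,23,2):
    A=R.from_rotvec(np.radians(-a)*np.array([-u[1],u[0],0])); W.append((piv+A.apply(p-piv),A*R.from_quat(s['eef_rot'])))
rows(W)
E
```

```text
t 4.2 p [ 0.5774 -0.0467  0.167 ] w 0.0151 F [-0.7 -0.3 -0.1] xdir [0.99  0.143 0.001] zdir [ 0.001  0.001 -1.   ]
[-0.22, -0.0, -0.03, -0.0, 0.4, -0.0]
[-0.44, -0.0, -0.05, -0.0, 0.8, -0.0]
[-0.66, -0.0, -0.06, -0.0, 1.2, -0.0]
[-0.88, -0.0, -0.06, -0.0, 1.6, -0.0]
[-1.1, -0.0, -0.06, -0.0, 2.0, -0.0]
[-1.32, -0.0, -0.05, -0.0, 2.4, -0.0]
[-1.55, -0.0, -0.03, -0.0, 2.8, -0.0]
[-1.77, -0.0, -0.0, -0.0, 3.2, -0.0]
[-1.98, -0.0, 0.03, -0.0, 3.6, -0.0]
[-2.2, -0.0, 0.08, -0.0, 4.0, -0.0]
[-2.42, -0.0, 0.13, -0.0, 4.4, -0.0]
```

Call:
carry_out(
  commands=[
    [[255,0,0,0,0,0,0],[255,0,0,0,0,0,0],[255,0,0,0,0,0,0],[255,0,0,0,0,0,0]],
  ],
)

```text
time: 4.7
ee_pos: [0.5774, -0.0468, 0.167]
eef_rot: [0.997, 0.072, 0.0, -0.0]
ft_force: [-0.8, -0.1, 0.1]
width: 0.0116
```

Closed firmly on the 12 mm tab. Now I'll tip it to 20°.

Call:
carry_out(
  commands=[
    [[255,-0.22,0,-0.03,0,0.4,0],[255,-0.44,0,-0.05,0,0.8,0],[255,-0.66,0,-0.06,0,1.2,0],[255,-0.88,0,-0.06,0,1.6,0],[255,-1.1,0,-0.06,0,2.0,0],[255,-1.32,0,-0.05,0,2.4,0],[255,-1.55,0,-0.03,0,2.8,0],[255,-1.77,0,0,0,3.2,0],[255,-1.98,0,0.03,0,3.6,0],[255,-2.2,0,0.07,0,4.0,0],[255,-2.2,0,0.07,0,4.0,0],[255,-2.2,0,0.07,0,4.0,0]],
  ],
)

```text
time: 6.2
ee_pos: [0.5229, -0.0545, 0.165]
eef_rot: [0.982, 0.071, 0.173, -0.013]
ft_force: [-0.4, -0.0, -3.5]
width: 0.0119
```

```bash
python3 - <<'E'
from h import *
for n in("side","top"):
    im=r.camera(n); cv2.imwrite(f"pics/{n}2.png",cv2.resize(im[110:290,150:400],None,fx=3.2,fy=3.2,interpolation=cv2.INTER_CUBIC))
yaw=8.2;u=np.array([np.cos(np.radians(yaw)),np.sin(np.radians(yaw)),0]);z=np.array([0,0,1.])
s=r.read_state();p=s['ee_pos'];Q=R.from_quat(s['eef_rot'])
rows([(p+.006*z,Q),(p+.014*z,Q),(p+.022*z-.01*u,Q),(p+.034*z-.035*u,Q),(p+.14*z-.035*u,Q)])
E
```

```text
t 6.3 p [ 0.523  -0.0545  0.165 ] w 0.0114 F [-0.4 -1.2 -1.8] xdir [0.93  0.134 0.342] zdir [ 0.338  0.05  -0.94 ]
[0.08, -0.0, -0.23, 0.0, 0.0, 0.0]
[0.19, -0.0, -0.53, 0.0, 0.0, 0.0]
[-0.07, -0.0, -0.96, 0.0, 0.0, 0.0]
[-0.85, -0.0, -1.76, 0.0, 0.0, 0.0]
[0.6, -0.01, -5.74, 0.0, 0.0, 0.0]
```

View pics/side2.png

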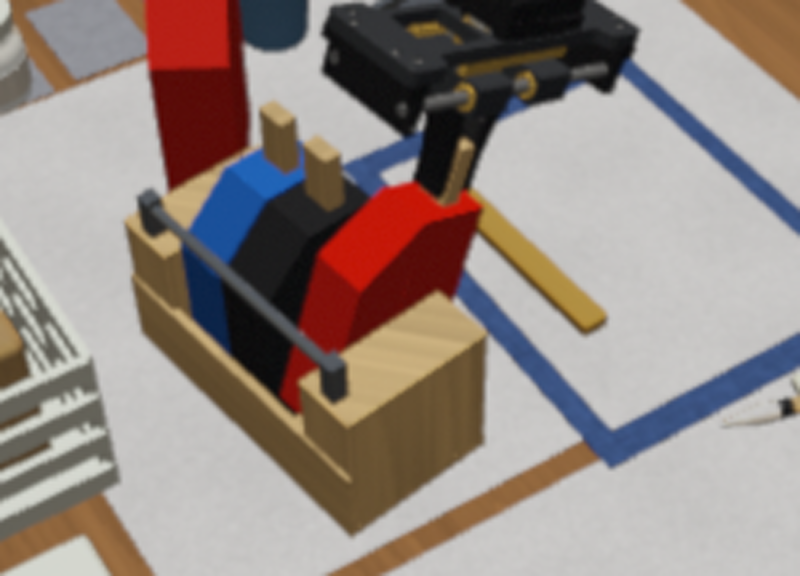

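View pics/top2.png

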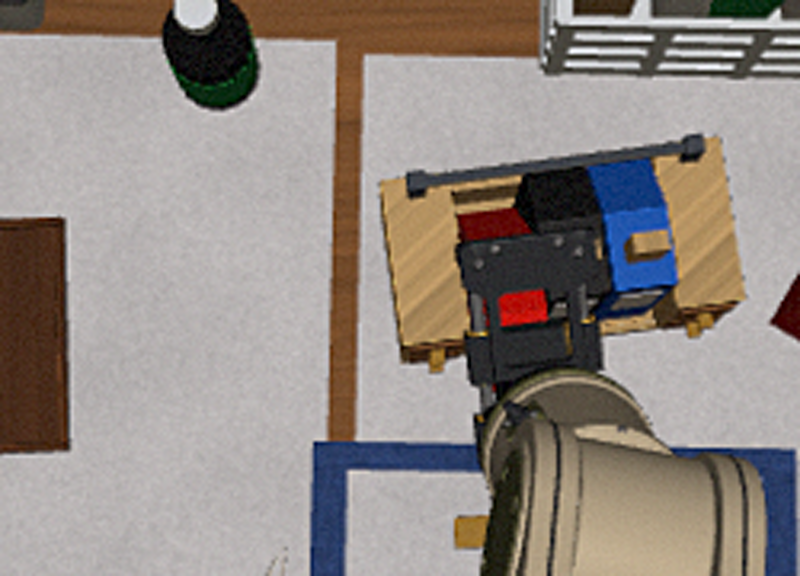

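The side view shows the red case tipped about 20° with its foot still in the rack. The black and blue cases are upright and in place. Lifting now.

Call:
carry_out(
  commands=[
    [[255,0.05,0,-0.12,0,0,0],[255,0.12,0,-0.33,0,0,0],[255,0.19,0,-0.53,0,0,0],[255,-0.07,0,-0.96,0,0,0],[255,-0.45,0,-1.35,0,0,0],[255,-0.85,0,-1.76,0,0,0],[255,-0.6,0,-2.4,0,0,0],[255,-0.3,0,-3.2,0,0,0],[255,0,0,-4.1,0,0,0],[255,0.3,0,-4.9,0,0,0],[255,0.6,0,-5.74,0,0,0],[255,0.6,0,-5.74,0,0,0]],
  ],
)

```text
time: 7.8
ee_pos: [0.4888, -0.0597, 0.3068]
eef_rot: [0.982, 0.071, 0.175, -0.012]
ft_force: [0.9, -0.4, -3.0]
width: 0.0117
```

```bash
python3 - <<'E'
from h import *
for n in("side",):
    im=r.camera(n); cv2.imwrite(f"pics/{n}3.png",im)
s=r.read_state();p=s['ee_pos']
rows([([.50,.0,.325],down(7,12)),([.51,.10,.325],down(6)),([.53,.316,.325],down(3.5)),([.53,.316,.20],down(3.5))])
E
```

```text
t 7.85 p [ 0.4882 -0.0596  0.3053] w 0.0117 F [ 0.4  0.3 -3.5] xdir [0.93  0.134 0.343] zdir [ 0.339  0.049 -0.939]
[1.03, -2.29, -0.46, -0.07, -1.61, 0.24]
[1.94, -6.19, -0.13, -0.08, -4.01, 0.44]
[3.84, -14.63, 0.57, -0.17, -4.01, 0.94]
[2.13, -14.63, 5.27, -0.17, -4.01, 0.94]
```

View pics/side3.png

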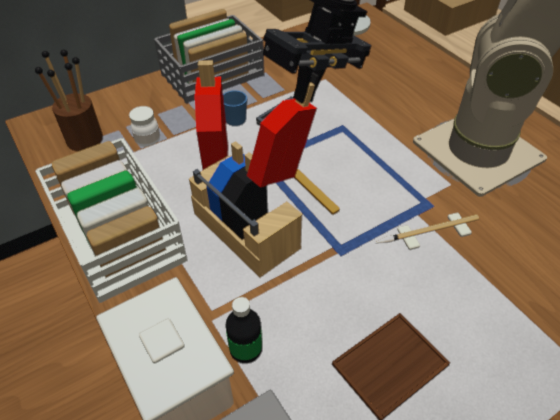

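The case is out and hanging at its tilt, and the others are still standing. Next I'll straighten it and carry it to the tray.

Call:
carry_out(
  commands=[
    [[255,0.4,-0.5,-0.3,0,-0.5,0],[255,1,-2,-0.46,0,-1.6,0.2],[255,1.5,-4,-0.3,0,-2.8,0.3],[255,1.9,-6,-0.13,0,-4,0.4],[255,2.3,-7.7,0,0,-4,0.55],[255,2.7,-9.4,0.15,0,-4,0.7],[255,3.1,-11.1,0.3,-0.1,-4,0.8],[255,3.4,-12.8,0.45,-0.15,-4,0.9],[255,3.6,-14,0.55,-0.17,-4,0.94],[255,3.7,-14.6,0.57,-0.17,-4,0.94],[255,3.7,-14.6,0.57,-0.17,-4,0.94]],
  ],
)

```text
time: 9.22
ee_pos: [0.5257, 0.3159, 0.3224]
eef_rot: [0.999, 0.032, -0.001, -0.0]
ft_force: [0.2, -0.1, -2.4]
width: 0.0115
```

```bash
python3 - <<'E'
from h import *
for n in("side","top"):
    im=r.camera(n); cv2.imwrite(f"pics/{n}4.png",im)
rows([([.526,.316,.20],down(3.5)),([.526,.316,.163],down(3.5))])
E
```

```text
t 9.325 p [0.5268 0.314  0.323 ] w 0.0118 F [-0.2  0.5 -2.7] xdir [ 0.998  0.061 -0.   ] zdir [-0.    -0.001 -1.   ]
[-0.02, -0.08, 4.92, 0.01, 0.0, -0.0]
[-0.02, -0.09, 6.4, 0.01, 0.0, -0.0]
```

View pics/side4.png

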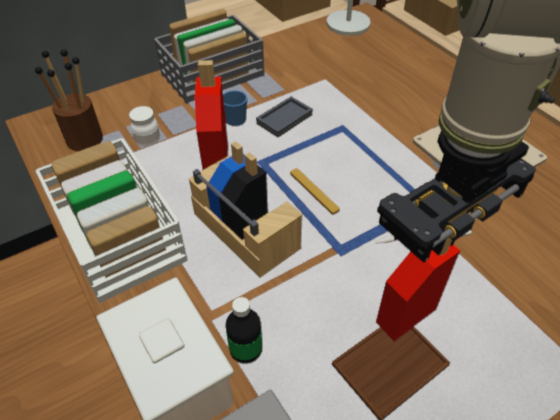

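View pics/top4.png

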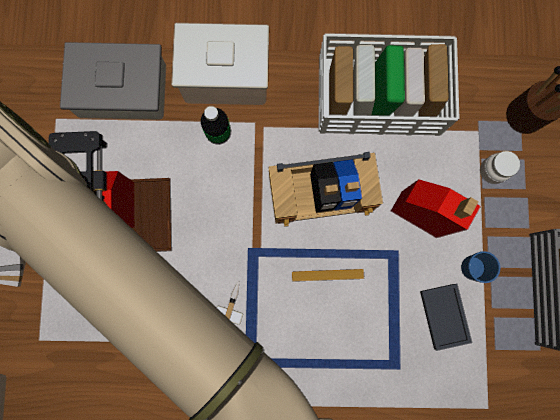

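Call:
carry_out(
  commands=[
    [[255,0,0,1,0,0,0],[255,0,-0.05,2.2,0,0,0],[255,0,-0.05,3.4,0,0,0],[255,0,-0.05,4.5,0,0,0],[255,0,-0.05,5.2,0,0,0],[255,0,-0.05,5.5,0,0,0],[255,0,-0.05,5.8,0,0,0],[255,0,-0.05,5.8,0,0,0]],
  ],
)

```text
time: 10.32
ee_pos: [0.5267, 0.3151, 0.1781]
eef_rot: [1.0, 0.03, -0.0, 0.0]
ft_force: [0.2, 0.4, -1.8]
width: 0.0119
```

```bash
python3 - <<'E'
from h import *
im=r.camera("side"); cv2.imwrite("pics/side5.png",cv2.resize(im[190:420,300:530],None,fx=2.6,fy=2.6,interpolation=cv2.INTER_CUBIC))
rows([([.526,.316,.163],down(3.5))])
E
```

```text
t 10.375 p [0.5268 0.3153 0.1784] w 0.0118 F [ 0.7  1.3 -2.8] xdir [0.998 0.061 0.   ] zdir [ 0. -0. -1.]
[-0.03, -0.03, 0.62, 0.0, -0.0, -0.0]
```

View pics/side5.png

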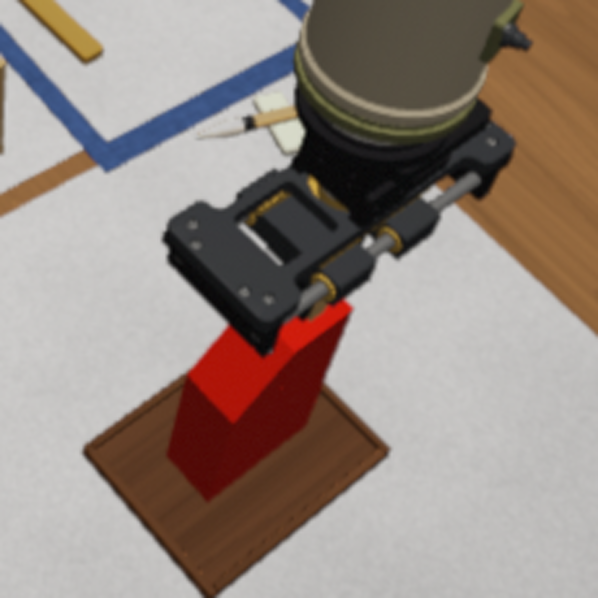

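Call:
carry_out(
  commands=[
    [[255,0,0,0.3,0,0,0],[255,0,0,0.45,0,0,0],[255,0,0,0.55,0,0,0],[255,0,0,0.6,0,0,0],[255,0,0,0.62,0,0,0],[255,0,0,0.62,0,0,0]],
  ],
)

```text
time: 11.12
ee_pos: [0.5268, 0.3154, 0.1631]
eef_rot: [1.0, 0.03, 0.0, 0.0]
ft_force: [-1.4, -0.7, -0.8]
width: 0.0117
```

Call:
carry_out(
  commands=[
    [[255,0,0,0.03,0,0,0],[255,0,0,0.05,0,0,0],[255,0,0,0.05,0,0,0]],
  ],
)

```text
time: 11.5
ee_pos: [0.5268, 0.3159, 0.1632]
eef_rot: [1.0, 0.031, 0.001, -0.0]
ft_force: [-4.0, -2.7, 8.3]
width: 0.0117
```

The case is on the floor (+8 N). Now I'll open the gripper.

Call:
carry_out(
  commands=[
    [[200,0,0,0,0,0,0],[150,0,0,0,0,0,0],[80,0,0,0,0,0,0],[0,0,0,0,0,0,0],[0,0,0,0,0,0,0],[0,0,0,0,0,0,0],[0,0,0,0,0,0,0],[0,0,0,0,0,0,0]],
  ],
)

```text
time: 12.5
ee_pos: [0.5268, 0.3159, 0.1631]
eef_rot: [1.0, 0.031, 0.001, -0.0]
ft_force: [-0.0, -0.1, 0.7]
width: 0.0809
```

```bash
python3 - <<'E'
from h import *
im=r.camera("side"); cv2.imwrite("pics/side6.png",cv2.resize(im[190:420,300:530],None,fx=2.6,fy=2.6,interpolation=cv2.INTER_CUBIC))
rows([])
E
```

```text
t 12.55 p [0.5268 0.3159 0.1631] w 0.0833 F [-0.7  0.5  0.5] xdir [0.998 0.061 0.001] zdir [ 0.001  0.    -1.   ]
```

View pics/side6.png

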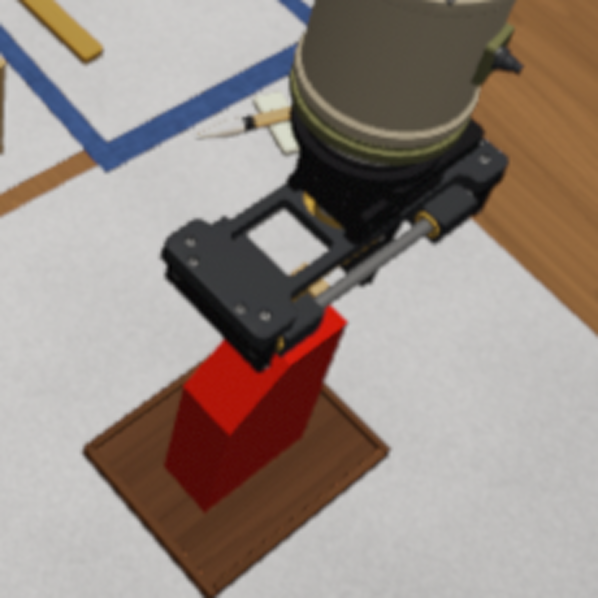

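The case stands free with the jaws clear of the tab (crop pixel 320,280). I'll retract straight up, then back towards the base.

Call:
carry_out(
  commands=[
    [[0,0,0,-0.5,0,0,0],[0,0,0,-1.3,0,0,0],[0,0,0,-2.5,0,0,0],[0,0,0,-4,0,0,0],[0,0,0,-5.5,0,0,0],[0,-1,1,-6,0,0,0],[0,-2.5,2.5,-6,0,0,0],[0,-4,4,-6,0,0,0],[0,-5,5,-6,0,0,0],[0,-5,5,-6,0,0,0]],
  ],
)

```text
time: 13.8
ee_pos: [0.409, 0.1822, 0.3147]
eef_rot: [1.0, 0.029, 0.003, 0.002]
ft_force: [0.3, 0.6, 0.3]
width: 0.0872
```

```bash
python3 - <<'E'
from h import *
for n in("side","top"):
    im=r.camera(n); cv2.imwrite(f"pics/{n}7.png",im)
rows([])
E
```

```text
t 13.9 p [0.4098 0.1838 0.3141] w 0.0871 F [0.3 0.4 0.3] xdir [0.998 0.061 0.004] zdir [ 0.004 -0.001 -1.   ]
```

View pics/side7.png

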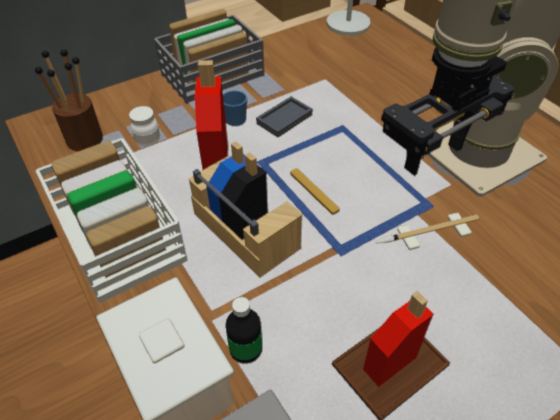

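View pics/top7.png

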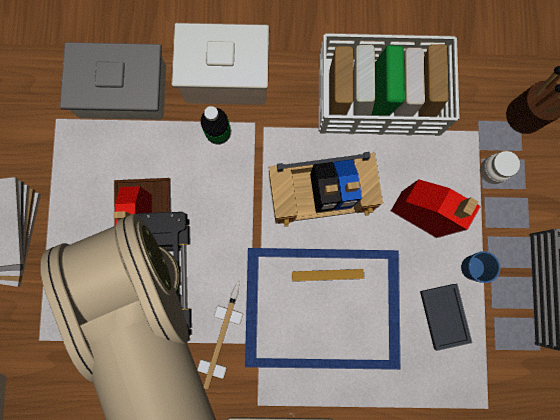

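```bash
python3 - <<'E'
from h import *
print("tab top side",plane("side",(418,300),.196), "top",plane("top",(120.5,214.5),.196), tri((120.5,214.5),(418,300)))
a=cv2.imread("pics/top0.png")[140:235,315:395].astype(int);b=cv2.imread("pics/top7.png")[140:235,325:395].astype(int)
blue=lambda n:np.argwhere((lambda g:(g[...,0]>130)&(g[...,2]<70))(cv2.imread(n)[140:235,255:395].astype(int))).mean(0)
print(blue("pics/top0.png"),blue("pics/top7.png"))
r.close_job()
E
```

```text
tab top side [0.53235623 0.31753935 0.196     ] top [0.52506407 0.31138359 0.196     ] (array([0.52638113, 0.3140069 , 0.18615324]), np.float64(0.0004744808146917417))
[47.21084337 93.92168675] [46.04261364 93.61079545]
the job is handed in; nothing more can be done
```

The red case is standing upright in the dark tray and the job has been handed in, at about 14 s of the 51 s allowed. I gripped it by its tab and tipped it about 20° with its foot still in the rack. Then I lifted it out clear of the keeper rod, set it down (+8 N contact) and backed the arm away.

- **Red case position:** the last pictures put its tab at about (0.527, 0.315). That makes the case centre about 0.550, 0.316, a few mm from the tray middle.
- **Disagreement in that check:** the two views differ by about 7 mm in x and 6 mm in y. Combined, they put the tab top about 10 mm lower than expected, probably because the gripper partly hides the tab in the top view. The gripper height when the case touched down was as expected.
- **Black and blue cases:** both look upright and in place. The blue one's image shifted by about 1 pixel (about 2 mm). I checked the black one only by eye.
- **Robot at the end:** the force reading is near zero and the gripper is clear of everything.

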